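# Hold a spring clip open around the tasting card

## Robot

A 6-joint arm with a two-finger parallel gripper is mounted at the origin on the work surface. World frame = base frame: x ahead of the robot, y to its left, z up, the work surface at z = 0. Lengths are in m, angles in rad, forces in N, time in s.
With the tool pointing down it reaches from about 0.4 to 0.925 m from the base axis. Payload 12.5 kg.
Tool frame: the origin (TCP) lies on the centre line of the jaws, within the pads' length; the fingertips stand 11 mm ahead of it and the grasp point (between the pads) lies 8 mm behind it; z points along the fingers, y is the line along which they close (so a half turn about z gives the same grasp; the last joint's range is limited). The gripper opens to 95 mm and grips with 3 to 60 N. Pads are 20 mm wide; open, the fingers measure 119 mm over their backs; the gripper's body (75 mm by 180 mm) begins 59 mm behind the grasp point.
Start: joints at [1.044, 0.491, 1.559, -0, 1.092, -0.106], TCP at [0.255, 0.571, 0.226] pointing down, gripper open.
Joint ranges: [-3.1, 3.1], [-0.84, 2.19], [0.05, 2.79], [-1.13, 4.28], [0.06, 2.93], [-2.69, 2.69]. Speed limits (rad/s): [2.22, 2.22, 2.79, 3.14, 3.14, 3.14].

## Interface

Orientations are given as [roll, pitch, yaw] about the fixed x, y, z axes, in that order (R = Rz(yaw) Ry(pitch) Rx(roll)).
In Python, from plant import ctrl gives the robot as it stands.
- The arm moves only by the tool move_arm, never from a script. Its argument "plan" is one flat list of numbers, 7 for each row, row after row: the shift along the tool's x, y, z in m, then the turn, a rotation vector about the tool's x, y, z in degrees, then the opening, from 0 (shut) to 1 (fully open). A call has exactly 8 rows; each row is the pose to reach, as a shift and turn from the pose commanded when the call began, along the tool's axes at that moment; what a row does not reach only later rows make up. A row lasts 1/10 s, in which the tool goes at most 50 mm and 8.59 degrees, less where a joint would pass 70% of its speed; a pose out of reach is approached as far as the arm can. A call with a gripper value outside its range is refused whole. The fingers move at their own pace and stop on an object; "grip_force" is the grip in N (left out, the last holds). Time passes only in rows, so rows that repeat a pose let the fingers close, or fill a call up. It gives the time, the measured TCP pose, the force, the opening and the grip force at its end, in the units of the state.
- ctrl.read_state(): the state, without advancing time (a new reading comes with each control period).
- ctrl.snapshot(name): name is "scene" or "top" or "wrist"; returns the picture (480x640x3 uint8, red, green, blue); there is no depth.
- ctrl.camera_info(name): a dict with "intrinsics" (3x3 intrinsics, pixels), "eye" and "rotation" of the camera in the world. Camera axes: x right, y down, z forward; pixel columns grow to the right and rows downward; lengths in m; the calibration is good to about 2 mm. The wrist camera is an equidistant fisheye: a pixel r from the principal point sees the ray r / f radians off the axis. A picture is of the moment at which its call begins: read the wrist's pose just before it. camera_info takes no time and is no camera call; for the wrist camera it gives the pose at the moment of the call.
- ctrl.job_done(): hands the job in; it is judged then, once.
The state is a dict: "time": time; "joints": joint angles; "qvel": joint speeds; "tau": joint torques, N m; "ee_pos": TCP position; "ee_rot": TCP orientation; "contact_force": force on the tool from outside, world axes, zero at the start; "ft_torque": the same for the moment, N m; "grip_width": finger opening in m; "grasp_force": force on a finger pad.
Only numpy, scipy, OpenCV 4.12 (cv2) and the standard library are available. Lean on these libraries where they do the work, as an engineer would, in place of code of your own. Each camera call takes 0.05 s, during which the arm holds its last target. There are 200 camera calls.

## Task

Pick up the spring clip by its two blue handles, squeeze it wide open and hold its gaping jaws around the red-striped edge of the standing tasting card, about half-way up that edge, with one jaw on each side of the card, the card's edge well between the jaws, and without touching the card, so that I can slip the notes in. Finish there, still holding the clip squeezed open and still (do not let it close or let go), and leave the card stand, the glasses and the bottle where they stand.

Things in the scene. Friction and masses are not known exactly. Their poses are not given: they have to be found in the camera images.
- clip: Spring clip lying on its side, 93 mm long, 24 mm tall as it lies, 55 g. Like a clothes peg: two mirrored levers on a dark coil (13 mm across), flared blue handles at one end, steel jaws at the other. Origin on the hinge axis at the underside; z along the hinge (up); shut, x is the long axis towards the jaw tips. The frame turns with the +y lever: by half the squeeze angle about +z.
- clip_grip (a point): Where to grip: midway between the blue handles, half-way up (12 mm over the underside), 32 mm behind the hinge; axes as clip. Handles: flat plates 44 mm long, 4 mm thick, 24 mm tall. Across their outer faces the clip measures 43 mm here when shut (51 mm at their ends), 26 mm fully squeezed, when the handles are parallel. Pinch across clip y.
- jaw_a (a point): Inner side of the tip of the steel jaw on the clip's +y side, half-way up its 24 mm height, 42 mm ahead of the hinge (the jaw ends 2 mm farther).
- jaw_b (a point): The same on the other (-y) jaw. The tips meet when shut and are about 22 mm apart when fully squeezed; each jaw is 4 to 7.5 mm thick. The gap behind the tips is clear for about 32 mm towards the hinge. Fully squeezed, the tips lie about 73 mm ahead of the grip point along the clip's middle line.
- clip_arm (a joint): Angle by which the clip is squeezed open: 0 = shut, 0.5 rad = fully open (handles parallel, at the stop). A spring pulls it shut; holding it fully open takes about 9 N on each handle at the grip point (about 5 N to start opening).
- stand: Card stand: dark oak block 70 x 70 x 30 mm holding an upright stiff white card 120 mm wide and 3 mm thick, top edge 150 mm above the table; 0.7 kg, loose on the table. Origin: centre of the block's underside; x runs along the card's width to its red-striped edge, y across the card's faces, z up.
- card_edge (a point): Middle of the card's upright red-striped edge, 95 mm above the table, 60 mm from the stand's centre; x points out of the card past this edge, y across the card, z up. The red stripe is 15 mm wide and runs down the full height of the edge; this edge overhangs the block by 25 mm.
- glass_1: Empty wine glass, standing, 205 mm tall, bowl 82 mm across, foot 70 mm across. Origin at the centre of its foot. Leave it alone.
- glass_2: A second, identical wine glass. Leave it alone.
- bottle: Full green wine bottle, standing, 295 mm tall, 74 mm across. Origin at the centre of its underside. Leave it alone.

How it is judged:
By the outcome, as a careful person would: the job done as asked, in the order asked, and still so for the second after the job is handed in, while the arm keeps its last pose, push and grip.
It also fails if it takes over 42 s, if anything falls off the work surface, if the arm or the gripper's body presses on something with over 40 N, if the wrist force passes 120 N, or if a joint passes its speed limit or range.

## Working session

There is one attempt and no reset: what is moved stays moved. The work goes in short steps, Python scripts to look and compute and a tool call to move; the robot and the scene stay as the last step left them, time stands still between calls to the robot, and variables do not carry over. Pictures are saved under pics/ and viewed, at most 10 in all, crops included, and the job is handed in when it is done.

Besides the shell and the picture viewer there is one more tool, called after "Request:" as name(argument=value, ...) on one line, values as JSON. move_arm: Moves the arm, as the interface text tells. Its arguments: {"type":"object","properties":{"plan":{"type":"array"},"grip_force":{"type":"number"}},"required":["plan"]}

```bash
mkdir -p pics; python3 - <<'E'
from plant import ctrl
import cv2,numpy as np
s=ctrl.read_state();print(s)
for n in("scene","top","wrist"):
    i=ctrl.camera_info(n);print(n,i)
    p=ctrl.snapshot(n);cv2.imwrite(f"pics/{n}0.png",p[:,:,::-1])
E
```

```text
{'time': 0.0, 'joints': array([ 1.04440373e+00,  4.91542776e-01,  1.55950131e+00, -3.27471418e-05,
        1.09170303e+00, -1.05623639e-01]), 'qvel': array([-0.00034686,  0.00106895, -0.00051044,  0.00025827, -0.00118157,
       -0.00109597]), 'tau': array([ 4.83063650e-04, -6.12658167e+01, -2.58181876e+01,  6.93333079e-02,
        4.81822772e-02, -1.03505884e-04]), 'ee_pos': array([0.25515783, 0.57025929, 0.22505431]), 'ee_rot': array([-3.14044156e+00, -9.28317814e-05,  2.72083876e+00]), 'contact_force': array([ 0.07842134,  0.86357506, -0.02336056]), 'ft_torque': array([-0.01880643, -0.0133711 ,  0.05562913]), 'grasp_force': 0.0, 'grip_width': 0.09514654159852173}
scene {'intrinsics': array([[487.23478328,   0.        , 313.92834739],
       [  0.        , 487.23478328, 245.74227981],
       [  0.        ,   0.        ,   1.        ]]), 'eye': array([ 1.06213871, -0.16671932,  0.98677263]), 'rotation': array([-2.59616464,  0.01074624,  1.11221256])}
top {'intrinsics': array([[573.47630514,   0.        , 316.69851183],
       [  0.        , 573.47630514, 236.32077798],
       [  0.        ,   0.        ,   1.        ]]), 'eye': array([0.3663211 , 0.0488998 , 1.25141022]), 'rotation': array([-2.96373269, -0.00661954, -1.54284301])}
wrist {'intrinsics': array([[371.64829954,   0.        , 325.51127345],
       [  0.        , 371.64829954, 239.57334597],
       [  0.        ,   0.        ,   1.        ]]), 'eye': array([0.18516024, 0.60195871, 0.38403252]), 'rotation': array([2.86633845, 0.00298455, 1.14962956])}
```

View pics/scene0.png

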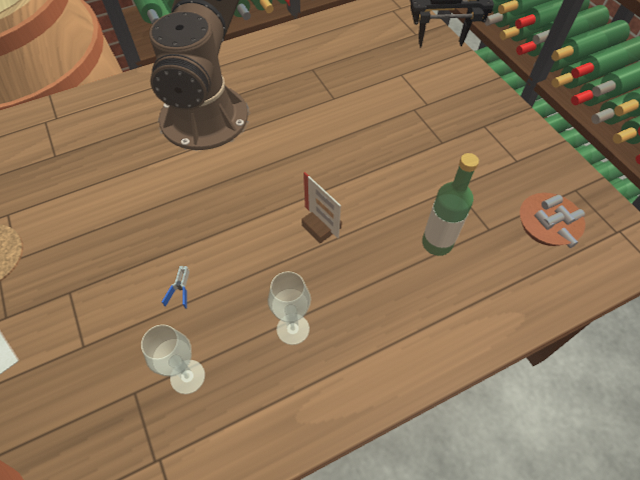

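View pics/top0.png

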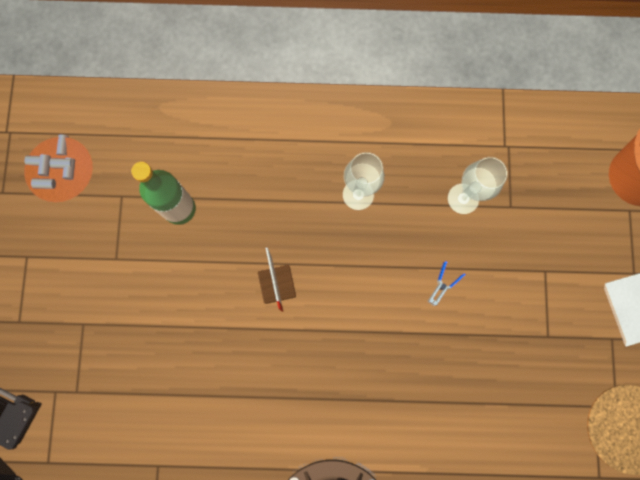

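The scene view shows the clip near (178,287) with its handles towards the camera, and the card at (320,205) with its red edge on the robot's side. In the top view the clip is at (445,285) and the card stand at (277,285). I'll enlarge both.

```bash
python3 - <<'E'
import cv2,numpy as np
t=cv2.imread("pics/top0.png");s=cv2.imread("pics/scene0.png")
def c(im,x,y,w,h,k=8): return cv2.resize(im[y:y+h,x:x+w],(400,300),interpolation=cv2.INTER_CUBIC)
a=np.hstack([c(t,415,255,60,45),c(t,240,240,80,60)])
b=np.hstack([c(s,145,255,60,45),c(s,275,165,100,75)])
cv2.imwrite("pics/crop1.png",np.vstack([a,b]))
E
```

```text
(no output)
```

View pics/crop1.png

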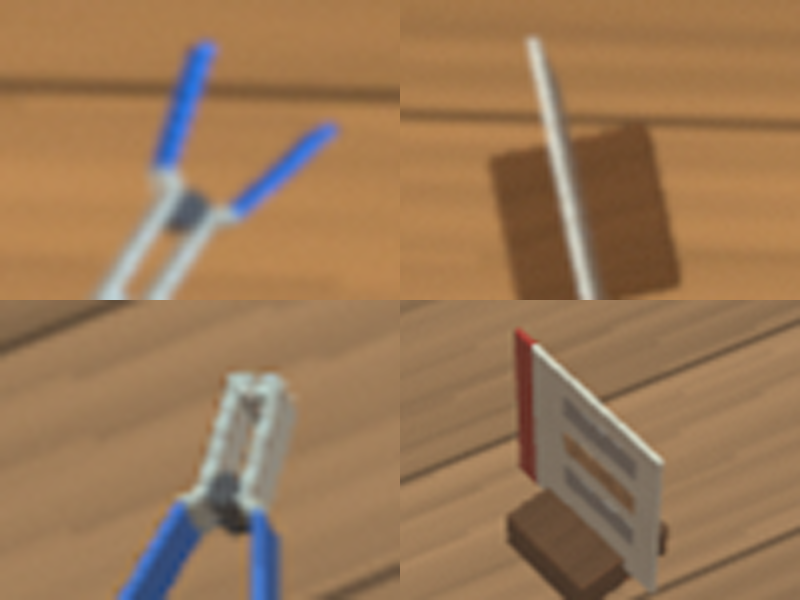

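```bash
cat > h.py <<'E'
from plant import ctrl
import numpy as np
from scipy.spatial.transform import Rotation as R
def proj(n,P):
    i=ctrl.camera_info(n);p=(np.atleast_2d(P)-i['eye'])@R.from_euler('xyz',i['rotation']).as_matrix()
    return (p/p[:,2:])@i['intrinsics'].T
def back(n,u,v,z,i=None):
    i=i or ctrl.camera_info(n);K=i['intrinsics'];d=np.array([(u-K[0,2])/K[0,0],(v-K[1,2])/K[1,1],1])
    if n=='wrist':
        r=np.hypot(*d[:2]);d=np.r_[d[:2]/r*np.sin(r),np.cos(r)]
    d=R.from_euler('xyz',i['rotation']).as_matrix()@d
    return i['eye']+d*(z-i['eye'][2])/d[2]
E
python3 - <<'E'
from h import *
np.set_printoptions(precision=4,suppress=True)
for n,l in {'top':[('hend+/-',445.75,261.75,.024),('hend',465.2,274.2,.024),('hfr',439.75,280.5,.024),('hfr',449.5,286.8,.024),('coil',443.05,286.5,.024),('tipmid',434.5,302.5,.024),('cardfar',266.4,248,.15),('cardred',280.5,310.5,.15),('blk',258,271.6,.03),('blk',289,264.4,.03),('blk',296.4,297,.03),('g1',358.5,194,0),('g2',463.5,199,0)],
 'scene':[('cardred',304.25,172.5,.15),('cardfar',340.5,206.2,.15),('redbot',307.5,208,.04),('coiltop',145+232/6.667,255+188/6.667,.024),('jawtip',145+260/6.667,255+78/6.667,.024),('g1',293,329,0),('g2',187,376,0),('bottle',440,243,0)]}.items():
  for a,u,v,z in l: print(n,a,back(n,u,v,z))
E
```

```text
top hend+/- [ 0.5394 -0.2333  0.024 ]
top hend [ 0.5136 -0.2749  0.024 ]
top hfr [ 0.4984 -0.22    0.024 ]
top hfr [ 0.4855 -0.2407  0.024 ]
top coil [ 0.4857 -0.2269  0.024 ]
top tipmid [ 0.451  -0.2083  0.024 ]
top cardfar [0.5385 0.1442 0.15  ]
top cardred [0.4188 0.1121 0.15  ]
top blk [0.5057 0.1703 0.03  ]
top blk [0.5231 0.1046 0.03  ]
top blk [0.4539 0.0864 0.03  ]
top g1 [ 0.6908 -0.0443  0.    ]
top g2 [ 0.6862 -0.2805  0.    ]
scene cardred [0.4233 0.1147 0.15  ]
scene cardfar [0.5404 0.1434 0.15  ]
scene redbot [0.4411 0.1114 0.04  ]
scene coiltop [ 0.4874 -0.226   0.024 ]
scene jawtip [ 0.4516 -0.2044  0.024 ]
scene g1 [ 0.6879 -0.0439  0.    ]
scene g2 [ 0.6834 -0.2809  0.    ]
scene bottle [0.6477 0.3592 0.    ]
```

```bash
python3 - <<'E'
import cv2,numpy as np
t=cv2.imread("pics/top0.png")
def c(x,y,w,h): return cv2.resize(t[y:y+h,x:x+w],(400,300),interpolation=cv2.INTER_CUBIC)
cv2.imwrite("pics/crop2.png",np.hstack([c(420,270,48,36),c(255,280,48,36)]))
E
```

```text
(no output)
```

View pics/crop2.png

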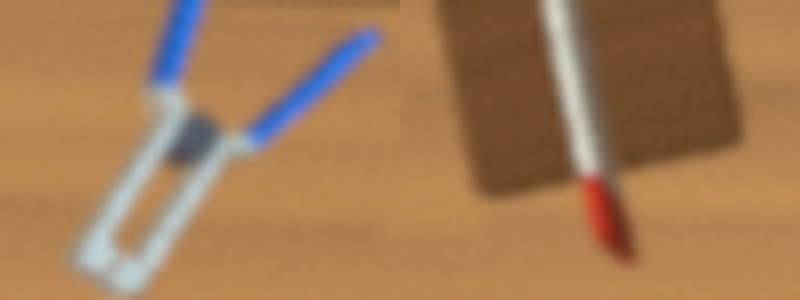

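The top crop shows the clip shut, with its coil at (443.2,286.8) and jaw tips at (433.4,303.6). The red top corner of the card is at about (279.4,309.2). The hold pose is near the arm's inner reach limit, so I'll test that reach on the way, away from the card.

Request:
move_arm(plan=[-0.1,-0.13,0,0,0,0,1,-0.2,-0.26,0,0,0,0,1,-0.344,-0.47,0,0,0,0,1,-0.344,-0.47,0,0,0,0,1,-0.344,-0.47,0,0,0,0,1,-0.344,-0.47,0,0,0,0,1,-0.344,-0.47,0,0,0,0,1,-0.344,-0.47,0,0,0,0,1])

```text
time: 0.95
ee_pos: [0.3398, 0.1778, 0.2257]
ee_rot: [3.141, 0.0, 2.721]
contact_force: [1.2, -1.0, 0.5]
grip_width: 0.095
grasp_force: 0.0
```

```bash
python3 - <<'E'
from h import *
s=ctrl.read_state();print(s['joints'],s['ee_pos'],s['ee_rot'])
P=back('top',443.2,286.8,.024);T=back('top',433.4,303.6,.024);H=(back('top',445.75,261.75,.024)+back('top',465.2,274.2,.024))/2
print(P,T,H,[np.degrees(np.arctan2(*(a)[[1,0]])) for a in(T-P,P-H,T-H)])
print(back('top',279.4,309.2,.15))
E
```

```text
[ 3.09398418e-01  1.43865964e-01  2.10322983e+00  6.30097434e-05
  8.94063883e-01 -8.41203673e-01] [0.33979362 0.17781847 0.22570889] [3.14126741e+00 2.90004310e-04 2.72135892e+00]
[ 0.48509388 -0.22722701  0.024     ] [ 0.44863554 -0.20590661  0.024     ] [ 0.52651298 -0.25414341  0.024     ] [np.float64(149.68141347983936), np.float64(146.9819813013053), np.float64(148.22618263858752)]
[0.42121403 0.11429895 0.15      ]
```

Request:
move_arm(plan=[-0.09,-0.147,0,0,0,0,1,-0.09,-0.147,0,0,0,0,1,-0.09,-0.147,0.05,0,0,0,1,-0.09,-0.147,0.125,0,0,0,1,-0.09,-0.147,0.125,0,0,0,1,-0.09,-0.147,0.125,0,0,0,1,-0.09,-0.147,0.125,0,0,0,1,-0.09,-0.147,0.125,0,0,0,1])

```text
time: 1.75
ee_pos: [0.3627, 0.0092, 0.1025]
ee_rot: [3.141, 0.003, 2.722]
contact_force: [0.1, 0.1, -0.2]
grip_width: 0.0954
grasp_force: 0.0
```

```bash
python3 - <<'E'
from h import *
s=ctrl.read_state();print(s['joints'],s['ee_pos'],s['ee_rot'])
E
```

```text
[-1.57352604e-01  3.53384492e-01  2.30434215e+00  2.32721406e-04
  4.81205658e-01 -1.30838003e+00] [0.36274076 0.00919879 0.10250589] [3.14079796e+00 2.54118156e-03 2.72161659e+00]
```

Request:
move_arm(plan=[0,0,-0.05,0,0,7.9,1,-0.05,-0.035,-0.08,0,0,7.9,1,-0.09,-0.065,-0.1,0,0,7.9,1,-0.13,-0.092,-0.1,0,0,7.9,1,-0.17,-0.12,-0.1,0,0,7.9,1,-0.21,-0.148,-0.1,0,0,7.9,1,-0.24,-0.17,-0.1,0,0,7.9,1,-0.24,-0.17,-0.1,0,0,7.9,1])

```text
time: 2.55
ee_pos: [0.5142, -0.2477, 0.204]
ee_rot: [-3.141, 0.006, 2.582]
contact_force: [-0.6, 0.2, -0.4]
grip_width: 0.0951
grasp_force: 0.0
```

```bash
python3 - <<'E'
from h import *
import cv2
i=ctrl.camera_info('wrist')
p=ctrl.snapshot('wrist');cv2.imwrite('pics/w1.png',p[:,:,::-1]);s=ctrl.read_state();print(s['joints'],s['ee_pos'],s['ee_rot']);print(i['eye'].tolist(),i['rotation'].tolist())
E
```

```text
[-5.62960961e-01  4.33724627e-01  1.72811984e+00  6.25376979e-05
  9.75364846e-01 -1.57432532e+00] [ 0.51299294 -0.24579907  0.20349219] [3.14155619 0.0043835  2.58212564]
[0.4482663603430634, -0.20618624249833112, 0.3623862534052257] [2.8594943363074634, 0.0022531472697475685, 1.0106709369293947]
```

View pics/w1.png

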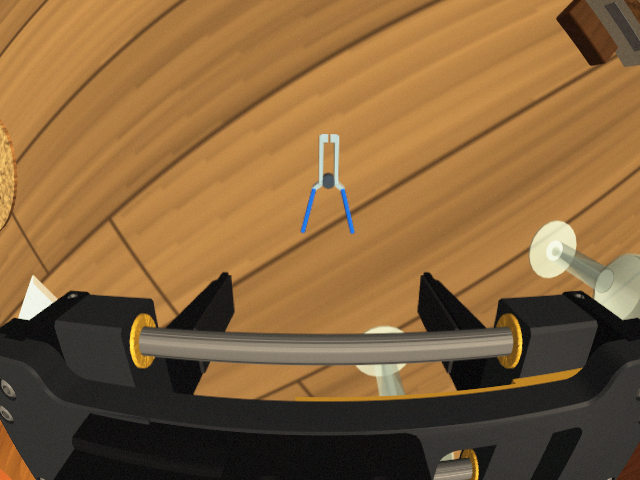

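The wrist view shows the clip in line with the gripper: handle ends at (303.5,231.5) and (353,232.5), coil at (328,180), tips at (329.5,136).

```bash
python3 - <<'E'
from h import *
i=ctrl.camera_info('wrist');i['eye']=np.array([0.4482663603430634, -0.20618624249833112, 0.3623862534052257]);i['rotation']=[2.8594943363074634, 0.0022531472697475685, 1.0106709369293947]
b=lambda u,v:back('wrist',u,v,.024,i)
e1,e2,c,t=b(303.5,231.5),b(353,232.5),b(328,180),b(329.5,136)
m=(e1+e2)/2
print(e1,e2,np.linalg.norm(e1-e2),c,t,m,[np.degrees(np.arctan2(*(a)[[1,0]])) for a in(t-c,c-m,t-m)],np.linalg.norm(c-m),np.linalg.norm(t-c))
d=(t-m)/np.linalg.norm(t-m);g=c-.032*d;print('grip',g)
s=ctrl.read_state();Rt=R.from_euler('xyz',s['ee_rot']);print(s['ee_pos'],s['ee_rot'],Rt.inv().apply(np.r_[g[:2],.013]-s['ee_pos']))
E
```

```text
[ 0.51320892 -0.27232476  0.024     ] [ 0.53883471 -0.23323957  0.024     ] 0.04673684256882046 [ 0.48415979 -0.22691267  0.024     ] [ 0.45074103 -0.20440649  0.024     ] [ 0.52602182 -0.25278217  0.024     ] [np.float64(146.04132228910393), np.float64(148.28516441332158), np.float64(147.27506790807647)] 0.04921036897052471 0.04029071101614933
grip [ 0.51108061 -0.24421208  0.024     ]
[ 0.51299294 -0.24579907  0.20349219] [3.14155619 0.0043835  2.58212564] [0.00329804 0.00032315 0.19047958]
```

Request:
move_arm(plan=[0.003,0,0.04,0,0,0,1,0.003,0,0.08,0,0,0,1,0.003,0,0.12,0,0,0,1,0.003,0,0.15,0,0,0,1,0.003,0,0.17,0,0,0,1,0.003,0,0.178,0,0,0,1,0.003,0,0.178,0,0,0,1,0.003,0,0.178,0,0,0,1])

```text
time: 3.4
ee_pos: [0.5098, -0.2426, 0.0245]
ee_rot: [3.142, 0.002, 2.584]
contact_force: [1.0, 0.2, -0.2]
grip_width: 0.0954
grasp_force: 0.0
```

```bash
python3 - <<'E'
from h import *
s=ctrl.read_state();Rt=R.from_euler('xyz',s['ee_rot']);print(s['ee_pos'],s['ee_rot'],s['qvel'],Rt.inv().apply(np.r_[.5112,-.2441,.0135]-s['ee_pos']))
E
```

```text
[ 0.5097825 -0.2426049  0.0245201] [3.14150624e+00 2.18775181e-03 2.58374421e+00] [-0.00738785  0.00052444 -0.00515542  0.00039621 -0.00493766  0.00018349] [-0.00196994 -0.00051901  0.01102439]
```

Next: down 11 mm, then close gently.

Request:
move_arm(plan=[-0.002,0,0.005,0,0,0,1,-0.002,0,0.011,0,0,0,0.8,-0.002,0,0.011,0,0,0,0.6,-0.002,0,0.011,0,0,0,0.5,-0.002,0,0.011,0,0,0,0.4,-0.002,0,0.011,0,0,0,0.2,-0.002,0,0.011,0,0,0,0,-0.002,0,0.011,0,0,0,0], grip_force=25)

```text
time: 4.2
ee_pos: [0.5109, -0.244, 0.0116]
ee_rot: [3.141, 0.0, 2.583]
contact_force: [-0.3, -0.3, 0.6]
grip_width: 0.0448
grasp_force: 5.0
```

Request:
move_arm(plan=[0,0,0,0,0,0,0,0,0,0,0,0,0,0,0,0,0,0,0,0,0,0,0,0,0,0,0,0,0,0,0,0,0,0,0,0,0,0,0,0,0,0,0,0,0,0,0,0,0,0,0,0,0,0,0,0])

```text
time: 5.0
ee_pos: [0.5109, -0.244, 0.0117]
ee_rot: [3.141, 0.0, 2.583]
contact_force: [0.2, -0.3, 1.7]
grip_width: 0.0254
grasp_force: 24.8
```

```bash
python3 - <<'E'
from h import *
import cv2
i=ctrl.camera_info('wrist')
p=ctrl.snapshot('wrist');cv2.imwrite('pics/w2.png',p[:,:,::-1]);s=ctrl.read_state();print(s)
E
```

```text
{'time': 5.05, 'joints': array([-5.62328346e-01,  7.05137418e-01,  1.87605614e+00,  1.72560747e-04,
        5.60313181e-01, -1.57458972e+00]), 'qvel': array([-1.21318201e-03,  1.10633267e-03, -5.91376915e-04,  1.60522249e-04,
       -7.35102755e-05, -3.41574270e-04]), 'tau': array([ 6.46120054e-03, -6.15131807e+01, -1.31323314e+01, -8.12010840e-03,
        1.66130634e-01,  1.56868243e-02]), 'ee_pos': array([ 0.5108618 , -0.24402121,  0.01165201]), 'ee_rot': array([3.14150126e+00, 8.62537623e-05, 2.58291153e+00]), 'contact_force': array([-0.57914068, -0.66740181,  1.58152509]), 'ft_torque': array([-0.06073936, -0.05806975, -0.01324389]), 'grasp_force': 24.76833075284958, 'grip_width': 0.02592592520921864}
```

View pics/w2.png

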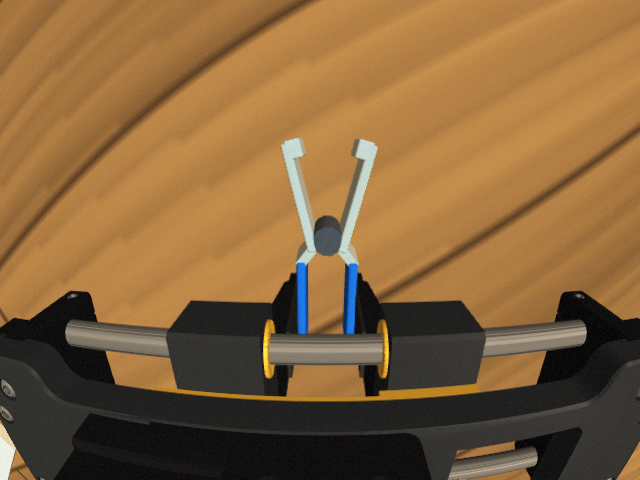

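The clip is held and fully open: opening 26 mm, jaws spread evenly, tips at about (292,145) and (366,148). I'll lift and swing it towards the card, staying high.

Request:
move_arm(plan=[0,0,-0.015,0,0,0,0,0,0,-0.045,0,0,0,0,0,0,-0.075,0,0,6,0,0.01,0.007,-0.105,0,0,13,0,0.03,0.02,-0.135,0,0,20,0,0.055,0.035,-0.165,0,0,28,0,0.08,0.05,-0.188,0,0,36,0,0.105,0.065,-0.188,0,0,44,0])

```text
time: 5.85
ee_pos: [0.4564, -0.1326, 0.2021]
ee_rot: [3.138, 0.003, 1.809]
contact_force: [0.8, 0.2, -0.3]
grip_width: 0.0258
grasp_force: 24.8
```

Request:
move_arm(plan=[0,0,0,0,0,8,0,0,0,0,0,0,16,0,0,0,0,0,0,24,0,0,0,0,0,0,32,0,0,0,0,0,0,40,0,0,0,0,0,0,48,0,0,0,0,0,0,54,0,0,0,0,0,0,54,0])

```text
time: 6.65
ee_pos: [0.456, -0.1332, 0.1995]
ee_rot: [-3.141, 0.0, 0.871]
contact_force: [0.6, -0.3, -0.4]
grip_width: 0.0257
grasp_force: 24.8
```

```bash
python3 - <<'E'
from h import *
s=ctrl.read_state();Rt=R.from_euler('xyz',s['ee_rot']);print(s['joints'],s['ee_pos'],np.degrees(s['ee_rot']),s['grip_width'])
print(Rt.inv().apply(np.r_[.3444,.0941,.2]-s['ee_pos']))
E
```

```text
[-4.23297443e-01  3.13197699e-01  1.94669129e+00  1.11687812e-04
  8.82163354e-01  2.76413151e-01] [ 0.45604258 -0.13315833  0.19949345] [-1.79973313e+02  2.43636195e-03  4.99054689e+01] 0.025721693590136773
[ 0.10194524 -0.23177074 -0.00040293]
```

Request:
move_arm(plan=[0.01,-0.024,0,0,0,5,0,0.025,-0.055,0,0,0,11,0,0.04,-0.09,0,0,0,17,0,0.056,-0.127,0,0,0,24,0,0.072,-0.164,0,0,0,30,0,0.088,-0.2,0,0,0,35.5,0,0.098,-0.224,0,0,0,35.5,0,0.102,-0.232,0,0,0,35.5,0])

```text
time: 7.45
ee_pos: [0.3428, 0.0955, 0.1997]
ee_rot: [-3.141, 0.0, 0.258]
contact_force: [0.0, -0.6, -0.7]
grip_width: 0.0255
grasp_force: 24.8
```

Request:
move_arm(plan=[0,0,0,0,0,0,0,0,0,0,0,0,0,0,0,0,0,0,0,0,0,0,0,0,0,0,0,0,0,0,0,0,0,0,0,0,0,0,0,0,0,0,0,0,0,0,0,0,0,0,0,0,0,0,0,0])

```text
time: 8.25
ee_pos: [0.3441, 0.094, 0.1996]
ee_rot: [-3.141, -0.0, 0.253]
contact_force: [0.3, 0.0, -0.4]
grip_width: 0.0259
grasp_force: 24.8
```

```bash
python3 - <<'E'
from h import *
import cv2
s=ctrl.read_state();Rt=R.from_euler('xyz',s['ee_rot']);print(s['joints'],s['ee_pos'],np.degrees(s['ee_rot']),s['grip_width'])
i=ctrl.camera_info('wrist');print(i['eye'].tolist(),i['rotation'].tolist())
p=ctrl.snapshot('wrist');cv2.imwrite('pics/w3.png',p[:,:,::-1])
E
```

```text
[8.07293077e-02 1.45770918e-01 2.19405763e+00 1.47225200e-04
 8.01743361e-01 1.39860263e+00] [0.34414737 0.09398631 0.19961366] [-1.79994232e+02 -2.20941067e-03  1.44855543e+01] 0.025923426842973885
[0.4182220433167739, 0.11335450585940306, 0.35852623174933057] [2.8649841331402084, -0.0014848964365645756, -1.3183016967874175]
```

View pics/w3.png

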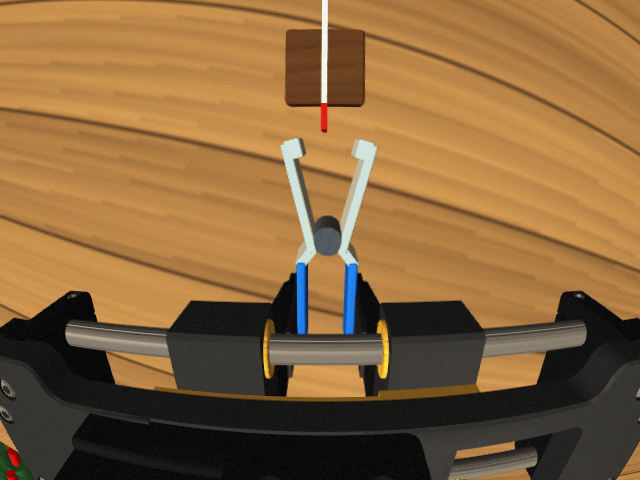

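The clip points straight at the card. The card's red top corner is at (324,131), the stripe/white boundary at (324,103.5) and the jaw tips at (292,142) and (366,144).

```bash
python3 - <<'E'
from h import *
i=ctrl.camera_info('wrist');s=ctrl.read_state();Rt=R.from_euler('xyz',s['ee_rot']);p0=s['ee_pos'];np.set_printoptions(precision=4,suppress=True)
f=lambda u,v,z:Rt.inv().apply(back('wrist',u,v,z,i)-p0)
for n,u,v,z in[('edge top',324,131,.15),('stripe end',324,103.5,.15),('card far',324.5,2,.15),('tipL out',281,146,.2117),('tipL in',302,140,.2117),('tipR in',357,140,.2117),('tipR out',377,146,.2117)]: print(n,f(u,v,z),back('wrist',u,v,z,i))
print('scene est edge',Rt.inv().apply([.4219,.114,.095]-p0))
E
```

```text
edge top [ 0.0798 -0.0008  0.0497] [0.4212 0.1147 0.15  ]
stripe end [ 0.0953 -0.0008  0.0497] [0.4362 0.1186 0.15  ]
card far [ 0.1557 -0.0005  0.0497] [0.4948 0.1334 0.15  ]
tipL out [ 0.0731 -0.0175 -0.012 ] [0.4105 0.1292 0.2117]
tipL in [ 0.0753 -0.0092 -0.012 ] [0.4148 0.1218 0.2117]
tipR in [ 0.0754  0.0123 -0.012 ] [0.4202 0.101  0.2117]
tipR out [ 0.0731  0.0202 -0.012 ] [0.42   0.0927 0.2117]
scene est edge [0.0802 0.0001 0.1047]
```

Request:
move_arm(plan=[-0.003,-0.002,0.01,0,0,0,0,-0.003,-0.002,0.03,0,0,0,0,-0.003,-0.002,0.05,0,0,0,0,-0.003,-0.002,0.07,0,0,0,0,-0.003,-0.002,0.09,0,0,0,0,-0.003,-0.002,0.1,0,0,0,0,-0.003,-0.002,0.1045,0,0,0,0,-0.003,-0.002,0.1045,0,0,0,0])

```text
time: 9.1
ee_pos: [0.3406, 0.0952, 0.0949]
ee_rot: [-3.141, 0.001, 0.253]
contact_force: [0.3, 0.1, 0.3]
grip_width: 0.026
grasp_force: 24.8
```

```bash
python3 - <<'E'
from h import *
import cv2
s=ctrl.read_state();Rt=R.from_euler('xyz',s['ee_rot']);print(s['joints'],s['ee_pos'],np.degrees(s['ee_rot']),s['grip_width'],s['contact_force'])
i=ctrl.camera_info('wrist');p0=s['ee_pos']
p=ctrl.snapshot('wrist');cv2.imwrite('pics/w4.png',p[:,:,::-1])
E
```

```text
[8.51675506e-02 3.64232985e-01 2.33057983e+00 2.14005136e-04
 4.47681407e-01 1.40287756e+00] [0.34064352 0.09524611 0.09485897] [-1.79986143e+02  5.00443755e-02  1.44897284e+01] 0.02599540707277419 [0.26391713 0.13424947 0.30733682]
```

View pics/w4.png

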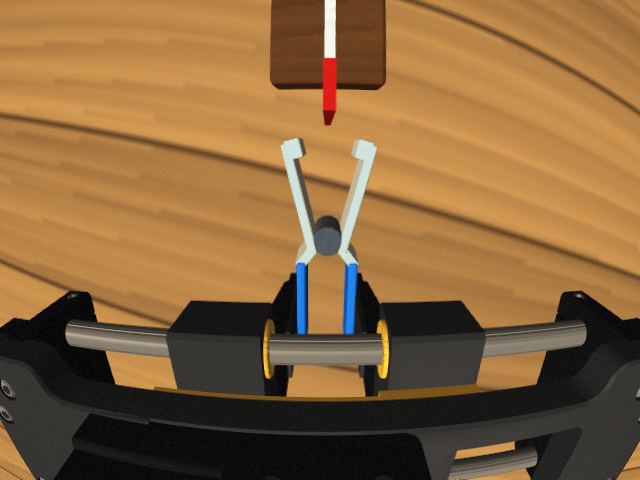

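The card edge, at about (329,118), is centred between the jaws, at about (302,142) and (357,142). I'll move in 25 mm along tool x.

Request:
move_arm(plan=[0.003,0,0,0,0,0,0,0.007,0,0,0,0,0,0,0.012,0,0,0,0,0,0,0.017,0,0,0,0,0,0,0.022,0,0,0,0,0,0,0.025,0,0,0,0,0,0,0.025,0,0,0,0,0,0,0.025,0,0,0,0,0,0])

```text
time: 9.95
ee_pos: [0.3648, 0.1015, 0.0951]
ee_rot: [-3.141, 0.0, 0.253]
contact_force: [0.5, 0.3, -1.1]
grip_width: 0.0258
grasp_force: 24.8
```

```bash
python3 - <<'E'
from h import *
import cv2
s=ctrl.read_state();Rt=R.from_euler('xyz',s['ee_rot']);print(s['joints'],s['ee_pos'],np.degrees(s['ee_rot']),s['grip_width'],s['contact_force'])
p=ctrl.snapshot('wrist');q=ctrl.snapshot('scene')
a=cv2.resize(p[60:260,230:430],(600,600),interpolation=3)[:,100:500]
b=cv2.resize(q[140:260,265:345],(400,600),interpolation=3)
cv2.imwrite('pics/w5.png',np.hstack([a,b])[:,:,::-1])
E
```

```text
[9.63667467e-02 3.86269467e-01 2.27455594e+00 1.63779453e-04
 4.81071280e-01 1.41404734e+00] [0.36477316 0.10148826 0.09505793] [-1.79992994e+02  1.65291723e-02  1.44941450e+01] 0.025784126964749878 [ 0.45222066  0.27129017 -1.07951131]
```

View pics/w5.png

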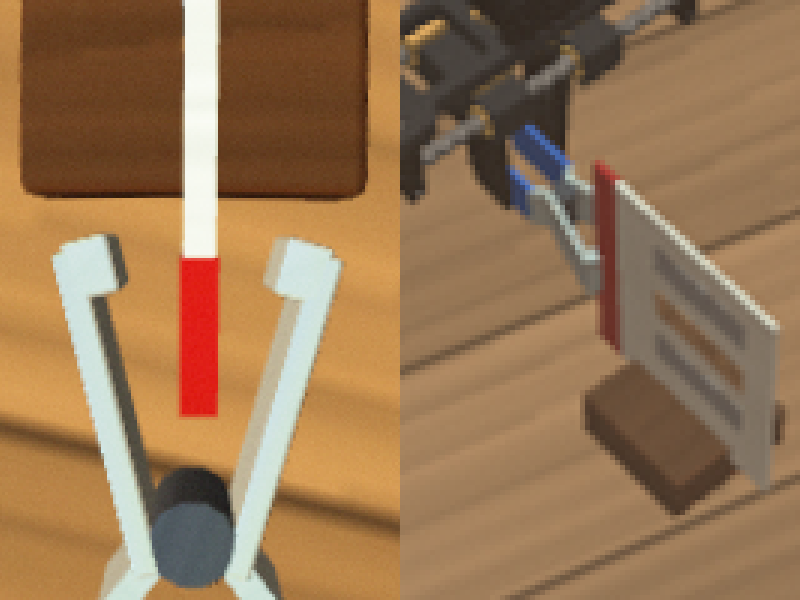

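The card's edge is centred between the open jaws with no contact, about 15 mm behind the tips. I'll let it settle and hand in.

Request:
move_arm(plan=[0,0,0,0,0,0,0,0,0,0,0,0,0,0,0,0,0,0,0,0,0,0,0,0,0,0,0,0,0,0,0,0,0,0,0,0,0,0,0,0,0,0,0,0,0,0,0,0,0,0,0,0,0,0,0,0])

```text
time: 10.85
ee_pos: [0.3649, 0.1015, 0.0951]
ee_rot: [-3.142, -0.0, 0.253]
contact_force: [0.3, 0.9, -0.2]
grip_width: 0.0257
grasp_force: 24.8
```

```bash
python3 -c "
from plant import ctrl
s=ctrl.read_state();print(s['ee_pos'],s['grip_width'],s['contact_force']);print(ctrl.job_done())"
```

```text
[0.36492283 0.10150017 0.09511423] 0.025727567708148182 [ 0.34856217  0.88127109 -0.18568409]
the job is handed in; nothing more can be done
None
```

The job is handed in at about 11 s: the arm is holding the clip fully squeezed open and still around the middle of the card's red-striped edge, one jaw on each side, with the edge about 15 mm inside the jaws and no contact seen in the last pictures.

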